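# Unstack the tube blocks into their holders

## Robot

A 6-joint arm with a two-finger parallel gripper is mounted at the origin on the work surface. World frame = base frame: x ahead of the robot, y to its left, z up, the work surface at z = 0. Lengths are in m, angles in rad, forces in N, time in s.
With the tool pointing down it reaches from about 0.375 to 0.9 m from the base axis. Payload 3.1 kg.
Tool frame: the origin (TCP) lies on the centre line of the jaws, within the pads' length; the fingertips stand 8 mm ahead of it and the grasp point (between the pads) lies 11 mm behind it (robot.tip_extent is the distance from the TCP to the fingertips, in m); y points along the fingers, z is the direction in which the jaws open and shut, and the axes are right-handed (so a half turn about y gives the same grasp; the last joint's range is limited). The gripper opens to 87 mm and grips with 3 to 60 N. Pads are 19 mm wide; open, the fingers measure 117 mm over their backs; the gripper's body (75 mm by 190 mm) begins 51 mm behind the grasp point.
Start: joints at [-1.482, 0.527, 1.433, -0, 1.181, -0.178], TCP at [0.165, -0.603, 0.231] pointing down, gripper open.
Joint ranges: [-3.08, 3.08], [-0.75, 2.2], [0.22, 2.44], [-1.43, 4.57], [0, 2.65], [-2.85, 2.85]. Speed limits (rad/s): [2.79, 2.79, 3.14, 3.14, 3.14, 3.14].

## Interface

Orientations are given as a unit quaternion [x, y, z, w].
In Python, from rig import robot gives the robot as it stands.
- The arm moves only by the shell command python3 -m crank 'ROWS' [FORCE]. ROWS is JSON, a list that holds one entry, the list of rows, each a list of 7 numbers: the turn, a rotation vector about the tool's x, y, z in degrees, then the shift along the tool's x, y, z in m, then the opening in per cent of the stroke, from 0 (shut) to 100 (fully open). In form: [[[ax, ay, az, dx, dy, dz, gripper], ...]]. A call has exactly 5 rows; each row shifts and turns the commanded pose from where the row before left it, along the tool's axes as they then stand; what a row does not reach is not made up. A row lasts 1/8 s, in which the tool goes at most 62.5 mm and 10.7 degrees, less where a joint would pass 70% of its speed; a pose out of reach is approached as far as the arm can. A call with a gripper value outside its range is refused whole. The fingers move at their own pace and stop on an object; FORCE is the grip in N (left out, the last holds). Time passes only in rows, so rows that do not move let the fingers close, or fill a call up. It gives the time, the measured TCP pose, the force and the opening at its end, in the units of the state.
- robot.get_obs(): the state, without advancing time (a new reading comes with each control period).
- robot.camera(name): name is "side" or "top" or "wrist"; returns a dict with "img" (480x640x3 uint8, red, green, blue), "K" (3x3 intrinsics, pixels), "R" (3x3) and "t" (3): a world point X has camera coordinates R X + t; the wrist camera has in their place "T_tool_cam" (4x4, takes a point from camera to tool coordinates, whose origin is the TCP and whose axes are the tool frame's). Camera axes: x right, y down, z forward; pixel columns grow to the right and rows downward; lengths in m; the calibration is good to about 2 mm. A picture is of the moment at which its call begins: read the wrist's pose just before it. There is no depth.
- robot.hand_in(): hands the job in, once; it reports no verdict.
Trained networks look in a picture, given as the dict that the camera call returned (one of the last four; its "shot" number tells which), for a name from the list of things; names that differ only in an ending like _2 or _b are one class to them, and where a whole thing is asked for, a point or a joint stands for the part that bears it (a point fixed in the world has none). Each returns a list of dicts, best first, with "conf" (0 to 1); they miss things now and then, are a little off and sometimes report something else, mostly with a low value. They report only what shows in the picture. A call takes as long as a camera call.
- robot.spot_in(picture, thing): "at" ([row, column] in pixels, amid what is visible of it).
The state is a dict: "time": time; "q": joint angles; "joint_velocities": joint speeds; "joint_torque": joint torques, N m; "position": TCP position; "tool_rot": TCP orientation; "ft_force": force on the tool from outside, world axes, zero at the start; "moment": the same for the moment, N m; "grip_width": finger opening in m.
Only numpy, scipy, OpenCV 4.12 (cv2) and the standard library are available. Lean on these libraries where they do the work, as an engineer would, in place of code of your own. Each camera call takes 0.05 s, during which the arm holds its last target.

## Task

The aluminium tube blocks have been left stacked on the lab bench. Take the stack apart and set each block down flat in the blue holder whose recess has its own outline and size: the long block in the long one, the round in the round, the square in the square, the small bar in the small oblong one. Never tip a block over, and do not push the yellow tube rack out of place.

Things in the scene. Friction and masses are not known exactly. Their poses are not given: they have to be found in the camera images.
- long_block: Aluminium tube block at the bottom of the stack, lying on the bench: 130 (x) x 58 (y) x 40 (z) mm with 18 black tube holes drawn in its top, about 0.5 kg. Origin at the centre of its underside; x along its length, z up. It carries the round and the square block side by side along its length, centres about 66 mm apart (gap about 16 mm); either may be at either end.
- round_block: Aluminium tube block, an upright round disc 50 mm in diameter and 40 mm high with a ring of 8 small holes, about 0.16 kg; stands on the long block and carries the bar block. Origin at the centre of its underside, z up.
- square_block: Aluminium tube block 50 x 50 x 40 mm high with 4 large holes, about 0.2 kg; stands on the long block beside the round block, its sides nearly parallel to the long block's. Nothing stands on it. Origin at the centre of its underside, z up, x and y along its sides.
- bar_block: Aluminium tube block, a small bar 44 (x) x 22 (y) x 40 (z) mm with a row of 3 holes, about 0.08 kg; stands upright on top of the round block, the topmost thing of the stack. Origin at the centre of its underside, z up, x along its length.
- long_holder: Holder for the long block, fixed to the bench: low blue plastic tray 162 (x) x 90 (y) mm, 14 mm high, with a black-floored oblong recess 146 x 74 mm (8 mm room all round the block). The recess floor is 6 mm above the bench, the rim 8 mm wide and 8 mm above the recess floor. Origin at the centre of its underside (bench level), x along its length, z up.
- round_holder: Holder for the round block, fixed: round blue tray 82 mm in diameter, 14 mm high, with a black-floored round recess 66 mm in diameter (8 mm room all round). Recess floor 6 mm above the bench, rim 8 mm wide and 8 mm above that floor. Origin at the centre of its underside, z up.
- square_holder: Holder for the square block, fixed: square blue tray 82 x 82 mm, 14 mm high, with a black-floored square recess 66 x 66 mm (8 mm room all round). Recess floor 6 mm above the bench, rim 8 mm wide and 8 mm above that floor. Origin at the centre of its underside, x and y along its sides, z up.
- bar_holder: Holder for the bar block, fixed: blue tray 76 (x) x 54 (y) mm, 14 mm high, with a black-floored oblong recess 60 x 38 mm (8 mm room all round). Recess floor 6 mm above the bench, rim 8 mm wide and 8 mm above that floor. Origin at the centre of its underside, x along its length, z up.
- tube_rack: Bystander: loose yellow two-tier rack 200 (x) x 100 (y) mm, 65 mm high, with capped clear tubes standing in it up to 115 mm above the bench, at the right side of the work. Origin at the centre of its underside. Leave it where it is. Not listed and out of the way: a low red rack (50 mm high) beyond the stack and a grey-lidded box (76 mm high) at the far left.

How it is judged:
At the end, for the whole second after the job is handed in: Each of the four blocks stands upright (within 0.06 rad) and at rest on the floor of its own holder's recess, its centre within 13 mm of the holder's centre and its underside 3 to 8 mm above the holder's underside (horizontal distance between long_block and long_holder below 0.013 m and z of long_block in the frame of long_holder between 0.003 and 0.008 m and angle between each of long_block, round_block, square_block, bar_block's own z axis and vertical below 0.06 rad and linear speed of each of long_block, round_block, square_block, bar_block below 0.02 m/s and horizontal distance between round_block and round_holder below 0.013 m and z of round_block in the frame of round_holder between 0.003 and 0.008 m and horizontal distance between square_block and square_holder below 0.013 m and z of square_block in the frame of square_holder between 0.003 and 0.008 m and horizontal distance between bar_block and bar_holder below 0.013 m and z of bar_block in the frame of bar_holder between 0.003 and 0.008 m); the robot touches nothing.
It fails at once if a block is tipped over (more than 0.6 rad) (angle between any of long_block, round_block, square_block, bar_block's own z axis and vertical above 0.6 rad).
It fails at once if the yellow tube rack is pushed more than 30 mm out of place (distance of tube_rack from where it was at the start of the episode above 0.03 m).
It also fails if it takes over 102 s, if anything falls off the work surface, if the arm or the gripper's body presses on something with over 40 N, if the wrist force passes 120 N, or if a joint passes its speed limit or range.

## Working session

There is one attempt and no reset: what is moved stays moved. The work goes in short steps, Python scripts to look and compute and a shell command to move; the robot and the scene stay as the last step left them, time stands still between calls to the robot, and variables do not carry over. Pictures are saved under pics/ and viewed, and the job is handed in when it is done.

```bash
ls; mkdir -p pics; python3 - <<'E'
from rig import robot
import cv2
o=robot.get_obs();print(o)
for n in ["side","top","wrist"]:
    c=robot.camera(n);cv2.imwrite(f"pics/{n}0.png",c["img"][:,:,::-1]);print(n,{k:v for k,v in c.items() if k!="img"})
    for t in ["long_block","round_block","square_block","bar_block","long_holder","round_holder","square_holder","bar_holder","tube_rack"]:
        print(t,[(d["at"],round(d["conf"],2)) for d in robot.spot_in(c,t)][:3])
E
```

```text
pics
{'time': 0.0, 'q': array([-1.48148880e+00,  5.28456782e-01,  1.43390689e+00,  6.54574727e-06,
        1.18140307e+00, -1.78493605e-01]), 'joint_velocities': array([ 0.00114167,  0.0003763 ,  0.00022996,  0.00034557, -0.00040633,
        0.00085706]), 'joint_torque': array([ 5.60732303e-05, -4.40035951e+01, -1.76594371e+01,  6.32677088e-02,
        5.82945021e-02, -1.64955268e-04]), 'position': array([ 0.16535098, -0.6019834 ,  0.22957593]), 'tool_rot': array([-0.09436199,  0.70154476, -0.70000917,  0.0944348 ]), 'ft_force': array([ 0.10386992,  0.62556901, -0.1497699 ]), 'moment': array([-0.01441502,  0.00761145,  0.05060872]), 'grip_width': 0.08726577270837871}
side {'K': array([[561.91529373,   0.        , 323.91150122],
       [  0.        , 561.91529373, 242.04698252],
       [  0.        ,   0.        ,   1.        ]]), 'R': array([[ 0.99450385, -0.10456179, -0.00537837],
       [-0.06409336, -0.56737407, -0.82096206],
       [ 0.08278971,  0.81679465, -0.57095742]]), 't': array([-0.54022708,  0.04943195,  1.22092429]), 'shot': 1}
long_block [([256.2, 307.6], 0.72)]
round_b
[... 1012 characters left out ...]
ube_rack [([245.5, 475.9], 0.61)]
wrist {'K': array([[372.17400486,   0.        , 322.03802026],
       [  0.        , 372.17400486, 235.24911384],
       [  0.        ,   0.        ,   1.        ]]), 'T_tool_cam': array([[ 9.61598022e-04,  9.64501727e-01,  2.64074790e-01,
        -7.09689241e-02],
       [-3.99851031e-04, -2.64074520e-01,  9.64502197e-01,
        -1.53608658e-01],
       [ 9.99999458e-01, -1.03305398e-03,  1.31723474e-04,
         1.57945691e-03],
       [ 0.00000000e+00,  0.00000000e+00,  0.00000000e+00,
         1.00000000e+00]]), 'shot': 3}
long_block []
round_block []
square_block []
bar_block []
long_holder []
round_holder []
square_holder []
bar_holder []
tube_rack []
```

View pics/top0.png

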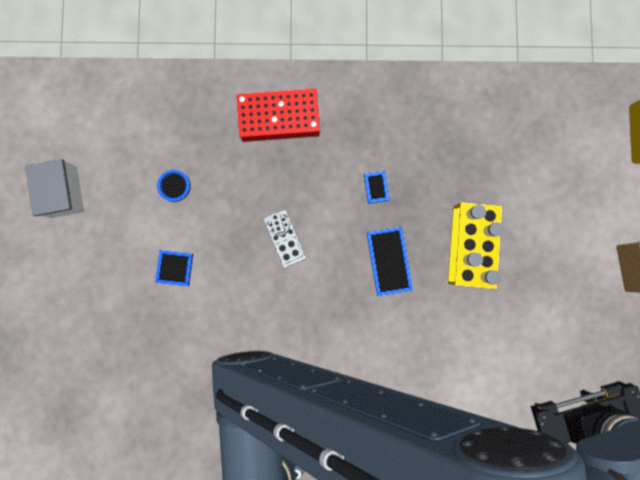

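View pics/side0.png

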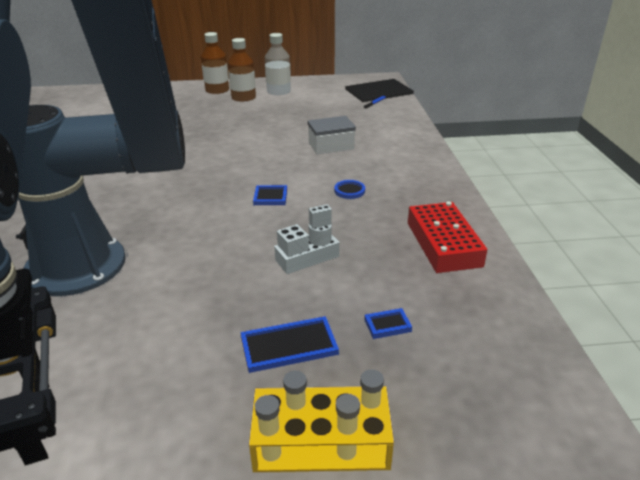

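```bash
python3 - <<'E'
import cv2
a=cv2.imread("pics/top0.png")[160:320,130:440];cv2.imwrite("pics/top0c.png",cv2.resize(a,None,fx=2.5,fy=2.5,interpolation=cv2.INTER_CUBIC))
a=cv2.imread("pics/side0.png")[160:380,230:430];cv2.imwrite("pics/side0c.png",cv2.resize(a,None,fx=2.7,fy=2.7,interpolation=cv2.INTER_CUBIC))
E
```

```text
(no output)
```

View pics/top0c.png

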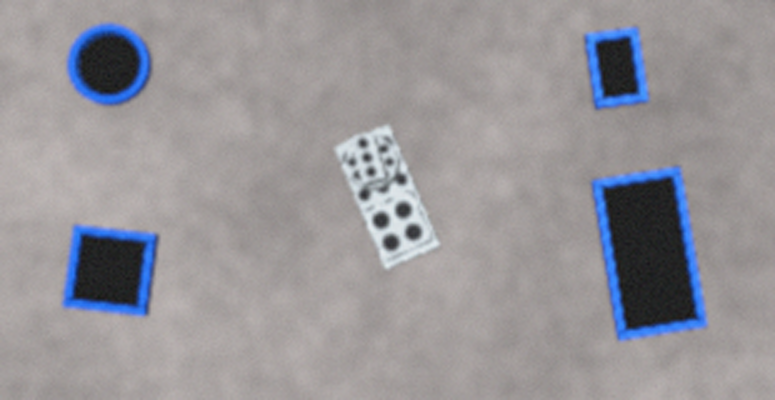

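View pics/side0c.png

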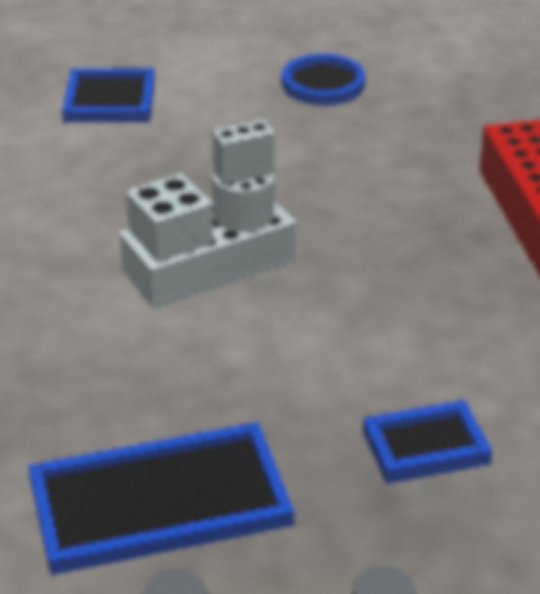

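The top view shows the stack at about (235,285), with the round block and bar at the far end and the square at the near end. The holders are at (186,173) round, (268,174) square, (187,376) bar and (261,390) long. The detections match the picture. Next I'll fit the holders' poses by silhouette in both cameras.

```bash
cat > h.py <<'E'
import numpy as np,cv2
from rig import robot
from scipy.spatial.transform import Rotation as Ro
from scipy.optimize import minimize
def proj(c,X,R=None,t=None):
    X=np.atleast_2d(X);p=X@c["R"].T+c["t"];p=p@c["K"].T;return p[:,:2]/p[:,2:]
def ray(c,uv,z):
    d=c["R"].T@np.linalg.solve(c["K"],[uv[0],uv[1],1]);o=-c["R"].T@c["t"];return o+d*(z-o[2])/d[2]
def wristcam():
    o=robot.get_obs();c=robot.camera("wrist");T=np.eye(4);T[:3,:3]=Ro.from_quat(o["tool_rot"]).as_matrix();T[:3,3]=o["position"]
    M=np.linalg.inv(T@c["T_tool_cam"]);c["R"]=M[:3,:3];c["t"]=M[:3,3];return c
def outline(shape,L,W,x,y,a,z):
    if shape=="r":
        th=np.linspace(0,2*np.pi,40,endpoint=False);P=np.c_[L/2*np.cos(th),L/2*np.sin(th)]
    else: P=np.array([[1,1],[-1,1],[-1,-1],[1,-1]])*[L/2,W/2]
    P=P@np.array([[np.cos(a),np.sin(a)],[-np.sin(a),np.cos(a)]])+[x,y]
    return np.c_[P,np.full(len(P),z)]
def hullmask(c,pts3,S=4):
    h=cv2.convexHull(proj(c,pts3).astype(np.float32)).reshape(-1,2)
    m=np.zeros((480,640),np.float32)
    x0,y0=np.floor(h.min(0)).astype(int)-2;x1,y1=np.ceil(h.max(0)).astype(int)+3
    x0,y0=max(x0,0),max(y0,0);x1,y1=min(x1,640),min(y1,480)
    if x1<=x0 or y1<=y0:return m
    b=np.zeros(((y1-y0)*S,(x1-x0)*S),np.uint8)
    cv2.fillPoly(b,[np.round(((h-[x0,y0]+.5)*S-.5)*16).astype(np.int32)],255,shift=4)
    m[y0:y1,x0:x1]=cv2.resize(b,(x1-x0,y1-y0),interpolation=cv2.INTER_AREA)/255.
    return m
HS={"long_holder":("b",.162,.090),"round_holder":("r",.082,.082),"square_holder":("b",.082,.082),"bar_holder":("b",.076,.054)}
def bluemask(img):
    hsv=cv2.cvtColor(img,cv2.COLOR_RGB2HSV)
    return cv2.inRange(hsv,(105,120,60),(125,255,255))
def fit_holder(cams,name,x,y,a):
    s,L,W=HS[name]
    obs=[]
    for c in cams:
        m=bluemask(c["img"]);lim=hullmask(c,np.vstack([outline(s,L*1.5,W*1.5,x,y,a,z) for z in(0,.014)]))>0
        m=m*lim.astype(np.uint8)
        cs,_=cv2.findContours(m,cv2.RETR_EXTERNAL,cv2.CHAIN_APPROX_NONE)
        f=np.zeros((480,640),np.uint8);cv2.drawContours(f,cs,-1,255,-1);obs.append(f/255.)
    def cost(p):
        return sum(abs(hullmask(c,np.vstack([outline(s,L,W,p[0],p[1],p[2],z) for z in(0,.014)]))-f).sum()/f.sum() for c,f in zip(cams,obs))
    best=None
    for a0 in ([a] if s=="r" else [a-.15,a,a+.15]):
        r=minimize(cost,[x,y,a0],method="Nelder-Mead",options=dict(initial_simplex=np.array([[x,y,a0],[x+.01,y,a0],[x,y+.01,a0],[x,y,a0+.1]]),xatol=1e-5,fatol=1e-5))
        if best is None or r.fun<best.fun:best=r
    return best.x,best.fun/len(cams)
E
python3 - <<'E'
from h import *
t=robot.camera("top");s=robot.camera("side")
for n,(r,c) in dict(long_holder=(260,390),round_holder=(186,173),square_holder=(268,174),bar_holder=(187,376)).items():
    p=ray(t,(c,r),.007)
    for cams in ([t,s],[t],[s]):
        x,f=fit_holder(cams,n,p[0],p[1],.15 if n in("long_holder","bar_holder") else -.05);print(n,x.round(4),round(f,3))
for n,(r,c),z in(("round",(222,285),.08),("sq",(250,290),.08),("bar",(223,276),.12)):print(n,ray(t,(c,r),z))
for n,(r,c),z in(("sq",(234,292),.08),("bar",(209,320),.12)):print(n,ray(s,(c,r),z))
o=robot.get_obs();print(Ro.from_quat(o["tool_rot"]).as_matrix().round(3))
E
```

```text
long_holder [ 0.4483 -0.2932  0.1569] 0.036
long_holder [ 0.4484 -0.2936  0.1586] 0.025
long_holder [ 0.4479 -0.2925  0.1561] 0.043
round_holder [0.6377 0.2522 0.0109] 0.129
round_holder [ 0.6375  0.2523 -0.019 ] 0.072
round_holder [ 0.6378  0.2569 -0.0272] 0.173
square_holder [ 0.4293  0.2456 -0.0813] 0.105
square_holder [ 0.4297  0.2456 -0.0991] 0.057
square_holder [ 0.4298  0.2477 -0.0598] 0.144
bar_holder [ 0.636  -0.2617  0.1346] 0.075
bar_holder [ 0.6362 -0.262   0.1435] 0.049
bar_holder [ 0.6367 -0.2607  0.1126] 0.095
round [ 0.53795977 -0.03679128  0.08      ]
sq [ 0.47182196 -0.0491748   0.08      ]
bar [ 0.53171888 -0.01932177  0.12      ]
sq [ 0.47124637 -0.05229616  0.08      ]
bar [ 0.53302136 -0.02479436  0.12      ]
[[-0.964 -0.     0.265]
 [-0.265 -0.    -0.964]
 [ 0.    -1.     0.   ]]
```

```bash

python3 -m crank '[[[0,0,0,-0.0315,-0.0027,-0.0303,100],[0,0,0,-0.0315,-0.0027,-0.0303,100],[0,0,0,-0.0315,-0.0027,-0.0303,100],[0,0,0,-0.0315,-0.0027,-0.0303,100],[0,0,0,-0.0315,-0.0027,-0.0303,100]]]'
python3 -m crank '[[[0,0,0,-0.0315,-0.0027,-0.0303,100],[0,0,0,-0.0315,-0.0027,-0.0303,100],[0,0,0,-0.0315,-0.0027,-0.0303,100],[0,0,0,-0.0315,-0.0027,-0.0303,100],[0,0,0,-0.0315,-0.0027,-0.0303,100]]]'
python3 -m crank '[[[0,0,0,-0.0315,-0.0027,-0.0303,100],[0,0,0,-0.0315,-0.0027,-0.0303,100],[0,0,0,-0.0315,-0.0027,-0.0303,100],[0,0,0,-0.0315,-0.0027,-0.0303,100],[0,0,0,-0.0315,-0.0027,-0.0303,100]]]'
python3 - <<'E'
from h import *
c=wristcam();cv2.imwrite("pics/w1.png",c["img"][:,:,::-1])
o=robot.get_obs();print(o["time"],o["position"],Ro.from_quat(o["tool_rot"]).as_matrix().round(3))
for t in ["long_block","round_block","square_block","bar_block"]:
    print(t,[(d["at"],round(d["conf"],2)) for d in robot.spot_in(c,t)][:3])
t=robot.camera("top")
for uv in((478,211),(474,259),(496,230),(490,277)):print(ray(t,uv,.115))
for uv in((460,204),(457,286)):print('rack',ray(t,uv,.065))
E
```

```text
time: 2.22
position: [0.2778, -0.4138, 0.2443]
tool_rot: [0.094, -0.701, 0.701, -0.094]
ft_force: [0.1, 0.0, -0.4]
grip_width: 0.0872
time: 2.85
position: [0.3897, -0.226, 0.2579]
tool_rot: [0.094, -0.701, 0.701, -0.095]
ft_force: [0.5, -0.9, 0.3]
grip_width: 0.0871
time: 3.48
position: [0.5016, -0.0381, 0.2714]
tool_rot: [0.094, -0.701, 0.701, -0.095]
ft_force: [1.3, 0.1, -0.5]
grip_width: 0.0869
3.525 [ 0.50409169 -0.03417436  0.27190011] [[-0.964  0.005  0.267]
 [-0.267  0.003 -0.964]
 [-0.005 -1.    -0.002]]
long_block [([161.6, 332.2], 0.7)]
round_block [([174.4, 325.5], 0.68)]
square_block [([237.8, 321.2], 0.95)]
bar_block [([181.2, 310.7], 0.96), ([132.5, 555.1], 0.37)]
[ 0.56190274 -0.48325642  0.115     ]
[ 0.45148272 -0.47161601  0.115     ]
[ 0.51816364 -0.52380164  0.115     ]
[ 0.41064034 -0.50734483  0.115     ]
rack [ 0.58486588 -0.45753044  0.065     ]
rack [ 0.38797384 -0.44655093  0.065     ]
```

View pics/w1.png

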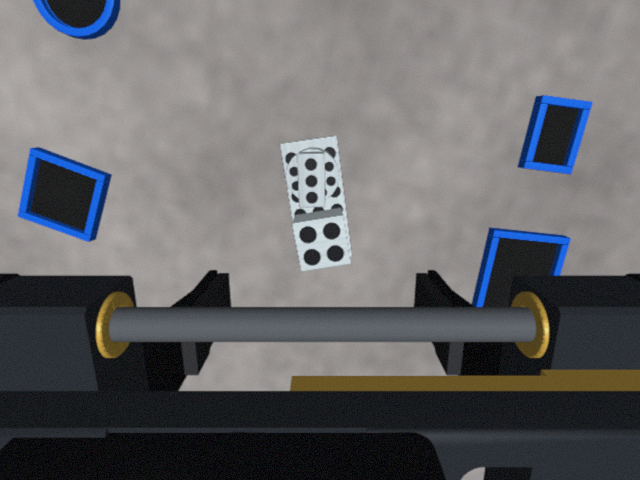

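The wrist view has the stack at (320,205): the bar on top at (311,181), the square's holes near (321,244), and the round block under the bar. I'll measure the hole centres.

```bash
cat >> h.py <<'E'
def dots(c,box,thr=70,amin=15):
    r0,r1,c0,c1=box;g=cv2.cvtColor(c["img"],cv2.COLOR_RGB2GRAY)[r0:r1,c0:c1]
    n,l,st,ce=cv2.connectedComponentsWithStats((g<thr).astype(np.uint8))
    return [((ce[i]+[c0,r0]).round(1),st[i,4]) for i in range(1,n) if st[i,4]>=amin]
E
python3 - <<'E'
from h import *
c=wristcam();o=robot.get_obs();print(o["position"])
a=c["img"][125:280,265:365,::-1];cv2.imwrite("pics/w1c.png",cv2.resize(a,None,fx=3.8,fy=3.8,interpolation=cv2.INTER_CUBIC))
for uv,n in dots(c,(130,275,275,360)):print(uv,n,ray(c,uv,.12).round(4),ray(c,uv,.08).round(4),ray(c,uv,.04).round(4))
E
```

```text
[ 0.50019385 -0.04022857  0.27092769]
[329.1 148.7] 43 [ 0.5591 -0.0315  0.12  ] [ 0.5577 -0.0326  0.08  ] [ 0.5564 -0.0337  0.04  ]
[287.5 154.4] 42 [ 5.46e-01 -5.00e-04  1.20e-01] [0.543  0.0024 0.08  ] [0.5399 0.0053 0.04  ]
[308.6 161.5] 87 [ 0.545  -0.0182  0.12  ] [ 0.5419 -0.0176  0.08  ] [ 0.5387 -0.0171  0.04  ]
[327.  163.7] 50 [ 0.5473 -0.033   0.12  ] [ 0.5444 -0.0343  0.08  ] [ 0.5415 -0.0357  0.04  ]
[291.6 168.7] 44 [ 0.5359 -0.0064  0.12  ] [ 0.5315 -0.0043  0.08  ] [ 0.5271 -0.0021  0.04  ]
[309.1 178.3] 88 [ 0.5321 -0.022   0.12  ] [ 0.5273 -0.022   0.08  ] [ 0.5224 -0.0219  0.04  ]
[329.  178.3] 47 [ 0.5364 -0.0377  0.12  ] [ 0.5321 -0.0396  0.08  ] [ 0.5278 -0.0416  0.04  ]
[293.3 183.4] 35 [ 0.5247 -0.0106  0.12  ] [ 0.5189 -0.0091  0.08  ] [ 0.513  -0.0075  0.04  ]
[334.8 190.2] 40 [ 0.5283 -0.0449  0.12  ] [ 0.5229 -0.0478  0.08  ] [ 0.5175 -0.0507  0.04  ]
[309.6 194.7] 82 [ 0.5192 -0.0259  0.12  ] [ 0.5127 -0.0263  0.08  ] [ 0.5061 -0.0267  0.04  ]
[293.3 196.3] 24 [ 0.5144 -0.0132  0.12  ] [ 0.5072 -0.012   0.08  ] [ 0.5    -0.0107  0.04  ]
[334.9 204.1] 22 [ 0.5172 -0.0481  0.12  ] [ 0.5103 -0.0514  0.08  ] [ 0.5035 -0.0548  0.04  ]
[316.2 206.8] 30 [ 0.5109 -0.0337  0.12  ] [ 0.5032 -0.0352  0.08  ] [ 0.4956 -0.0366  0.04  ]
[298.  209.8] 35 [ 0.5045 -0.0198  0.12  ] [ 0.496  -0.0194  0.08  ] [ 0.4875 -0.019   0.04  ]
[329.7 228.4] 196 [ 0.496  -0.0495  0.12  ] [ 0.4864 -0.053   0.08  ] [ 0.4768 -0.0566  0.04  ]
[306.  232.3] 190 [ 0.4875 -0.0311  0.12  ] [ 0.4767 -0.0322  0.08  ] [ 0.466  -0.0333  0.04  ]
[333.5 251. ] 189 [ 0.4776 -0.058   0.12  ] [ 0.4656 -0.0627  0.08  ] [ 0.4535 -0.0673  0.04  ]
[310.1 254.9] 185 [ 0.4689 -0.0396  0.12  ] [ 0.4557 -0.0418  0.08  ] [ 0.4425 -0.044   0.04  ]
```

View pics/w1c.png

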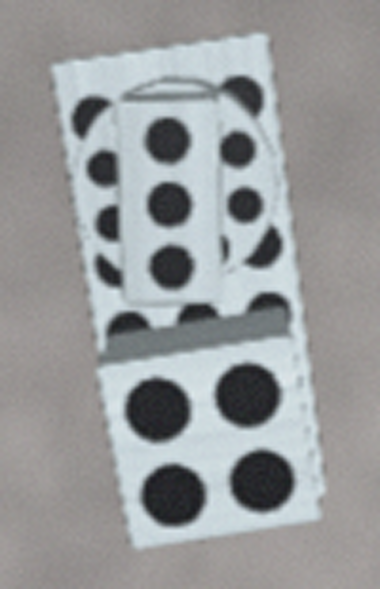

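```bash
cat >> h.py <<'E'
def plan(x,y,z,phi):
    o=robot.get_obs();R=Ro.from_quat(o["tool_rot"]).as_matrix()
    d=R.T@(np.array([x,y,z])-o["position"]);p0=np.arctan2(R[1,2],R[0,2])
    turn=-np.degrees((phi-p0+np.pi)%(2*np.pi)-np.pi)
    tilt=R.T@np.cross(R[:,1],[0,0,-1])
    print("t",round(o["time"],2),"pos",o["position"].round(4),"phi",round(p0,3),"w",round(o["grip_width"],4),"shift",d.round(4),"turn y deg",round(turn,2),"tilt deg",np.degrees(tilt).round(2))
E
python3 -m crank '[[[0,-1.1,0,0,0,0,100],[0,0,0,-0.0356,0.03,-0.009,100],[0,0,0,0,0.06,0,100],[0,0,0,0,0,0,100],[0,0,0,0,0,0,100]]]'
python3 -c "
from h import *
plan(.5321,-.0220,.093,-1.281)"
```

```text
time: 4.45
position: [0.533, -0.0214, 0.1823]
tool_rot: [0.1, -0.7, 0.7, -0.101]
ft_force: [0.6, -0.9, 0.1]
grip_width: 0.087
t 4.45 pos [ 0.533  -0.0214  0.1823] phi -1.285 w 0.087 shift [0.0012 0.0893 0.0003] turn y deg -0.2 tilt deg [-0.05 -0.   -0.07]
```

```bash

python3 -m crank '[[[0,0,0,0.001,0.03,0,100],[0,0,0,0,0.03,0,100],[0,0,0,0,0.029,0,100],[0,0,0,0,0,0,100],[0,0,0,0,0,0,40]]]' 15
python3 -m crank '[[[0,0,0,0,0,0,10],[0,0,0,0,0,0,10],[0,0,0,0,0,0,10],[0,0,0,0,0,0,10],[0,0,0,0,0,0,10]]]' 15
python3 -c "
from h import *
plan(.5321,-.0220,.093,-1.281)"
```

```text
time: 5.08
position: [0.5332, -0.0216, 0.0943]
tool_rot: [0.1, -0.699, 0.7, -0.102]
ft_force: [0.4, -0.3, 0.0]
grip_width: 0.0826
time: 5.7
position: [0.5314, -0.0209, 0.092]
tool_rot: [-0.101, 0.7, -0.7, 0.101]
ft_force: [-0.1, -0.3, -0.1]
grip_width: 0.0349
t 5.7 pos [ 0.5314 -0.0209  0.092 ] phi -1.284 w 0.0349 shift [-0.0004 -0.001   0.0012] turn y deg -0.16 tilt deg [0.   0.   0.01]
```

```bash

python3 -m crank '[[[0,0,0,0,0,0,10],[0,0,0,0,0,0,10],[0,0,0,0,0,0,10],[0,0,0,0,0,0,10],[0,0,0,0,0,0,10]]]' 15
python3 -m crank '[[[0,0,0,0,-0.003,0,10],[0,0,0,0,-0.02,0,10],[0,0,0,0,-0.03,0,10],[0,0,0,0,-0.03,0,10],[0,0,0,0,0,0,10]]]' 15
python3 - <<'E'
from h import *
plan(.636,-.2617,.15,-1.436)
c=wristcam();cv2.imwrite("pics/w2.png",c["img"][:,:,::-1])
for uv,n in dots(c,(130,300,240,400)):print(uv,n)
E
```

```text
time: 6.32
position: [0.5314, -0.0209, 0.092]
tool_rot: [-0.101, 0.7, -0.7, 0.101]
ft_force: [-0.1, -0.1, -0.9]
grip_width: 0.0216
time: 6.95
position: [0.5332, -0.0213, 0.1773]
tool_rot: [0.099, -0.699, 0.701, -0.103]
ft_force: [-0.2, 0.4, -0.8]
grip_width: 0.0219
t 6.95 pos [ 0.5332 -0.0213  0.1773] phi -1.284 w 0.0219 shift [-0.0304  0.0283  0.2596] turn y deg 8.72 tilt deg [-0.17 -0.   -0.29]
[343.1 202.4] 80
[290.4 209.4] 103
[326.7 217.5] 91
[307.5 219.6] 92
[341.9 229.1] 92
[295.7 234.4] 91
[347.5 246.4] 17
[295.  251.8] 25
[361.7 286.8] 516
[282.2 287.2] 506
[248.9 286.5] 433
[392.3 286.3] 322
[322.  291.9] 366
```

View pics/w2.png

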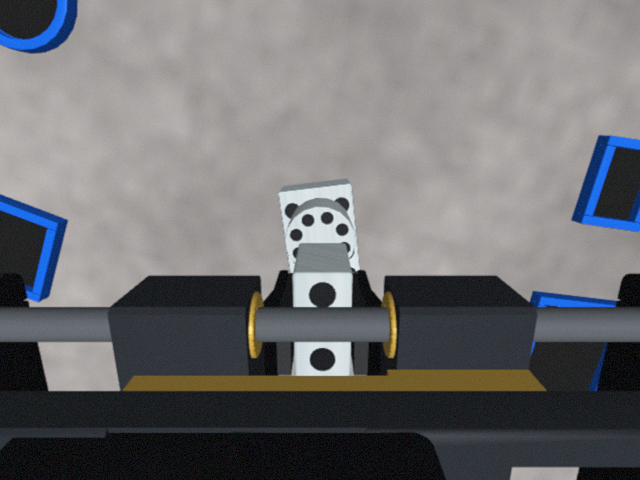

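The bar is held with its holes at (322,294) and (322,358), and the round block below is undisturbed. The grip is too low to place over the rim, so I'll set the bar down on free bench and regrasp it higher.

```bash

python3 -m crank '[[[0,0,0,-0.0055,0,0.048,10],[0,0,0,-0.0055,0,0.048,10],[0,0,0,-0.0055,0,0.048,10],[0,8.7,0,0,0.04,0,10],[0,0,0,0,0.04,0,10]]]'
python3 -m crank '[[[0,0,0,0,0.04,0,10],[0,0,0,0,0.025,0,10],[0,0,0,0,0,0,10],[0,0,0,0,0,0,10],[0,0,0,0,0,0,10]]]'
python3 -c "
from h import *
plan(.59,-.155,.0125,-1.436)"
```

```text
time: 7.62
position: [0.5874, -0.155, 0.0927]
tool_rot: [-0.047, 0.706, -0.705, 0.046]
ft_force: [0.1, 0.1, -0.8]
grip_width: 0.0219
time: 8.25
position: [0.5889, -0.1547, 0.0312]
tool_rot: [0.047, -0.705, 0.706, -0.048]
ft_force: [-0.4, 0.5, -0.4]
grip_width: 0.0219
t 8.25 pos [ 0.5889 -0.1547  0.0312] phi -1.436 w 0.0219 shift [-0.0011  0.0187  0.0004] turn y deg 0.02 tilt deg [-0.07 -0.   -0.11]
```

```bash

python3 -m crank '[[[0,0,0,0,0.01,0,10],[0,0,0,0,0.006,0,10],[0,0,0,0,0.002,0,10],[0,0,0,0,0.001,0,10],[0,0,0,0,0,0,10]]]'
```

```text
time: 8.88
position: [0.5875, -0.1541, 0.012]
tool_rot: [-0.048, 0.706, -0.705, 0.047]
ft_force: [-1.6, 0.7, 6.6]
grip_width: 0.0222
```

Contact: 6.6 N upward. Release, rise 15 mm and regrip.

```bash

python3 -m crank '[[[0,0,0,0,0,0,50],[0,0,0,0,0,0,50],[0,0,0,0,0,0,50],[0,0,0,0,-0.007,0,50],[0,0,0,0,-0.008,0,50]]]'
python3 -m crank '[[[0,0,0,0,0,0,50],[0,0,0,0,0,0,10],[0,0,0,0,0,0,10],[0,0,0,0,0,0,10],[0,0,0,0,0,0,10]]]'
python3 -m crank '[[[0,0,0,0,0,0,10],[0,0,0,0,0,0,10],[0,0,0,0,-0.01,0,10],[0,0,0,0,-0.03,0,10],[0,0,0,0,-0.03,0,10]]]'
python3 -c "
from h import *
plan(.636,-.2617,.035,-1.436)"
```

```text
time: 9.5
position: [0.5881, -0.1544, 0.0265]
tool_rot: [-0.048, 0.705, -0.705, 0.048]
ft_force: [-0.3, 0.1, -0.1]
grip_width: 0.0429
time: 10.12
position: [0.5879, -0.1543, 0.0259]
tool_rot: [-0.048, 0.706, -0.705, 0.048]
ft_force: [-0.1, -0.1, -0.8]
grip_width: 0.0219
time: 10.75
position: [0.5879, -0.1544, 0.0972]
tool_rot: [-0.048, 0.706, -0.705, 0.048]
ft_force: [0.6, -0.7, -1.0]
grip_width: 0.022
t 10.75 pos [ 0.5879 -0.1544  0.0972] phi -1.436 w 0.022 shift [-0.0332  0.0621  0.1128] turn y deg 0.02 tilt deg [0.01 0.   0.01]
```

```bash

python3 -m crank '[[[0,0,0,-0.0166,0,0.0564,10],[0,0,0,-0.0166,0,0.0564,10],[0,0,0,0,0,0,10],[0,0,0,0,0,0,10],[0,0,0,0,0,0,10]]]'
python3 - <<'E'
from h import *
plan(.636,-.2617,.032,-1.436)
c=wristcam();cv2.imwrite("pics/w3.png",c["img"][:,:,::-1])
t=robot.camera("side");cv2.imwrite("pics/s3.png",cv2.resize(t["img"][200:380,300:460,::-1],None,fx=3,fy=3))
try: print(fit_holder([c],"bar_holder",.636,-.2617,.135))
except Exception as e: print(e)
E
```

```text
time: 11.38
position: [0.6352, -0.2601, 0.0959]
tool_rot: [-0.049, 0.706, -0.705, 0.048]
ft_force: [-0.3, -0.3, -1.1]
grip_width: 0.022
t 11.38 pos [ 0.6352 -0.2601  0.0959] phi -1.435 w 0.022 shift [-0.0006  0.0639  0.0018] turn y deg 0.08 tilt deg [0.08 0.   0.08]
(array([ 0.63532747, -0.26372463,  0.144556  ]), np.float64(1.9806072977005498))
```

View pics/w3.png

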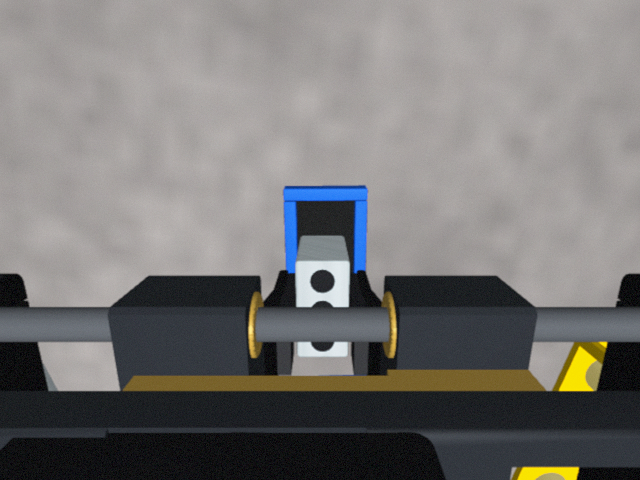

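View pics/s3.png

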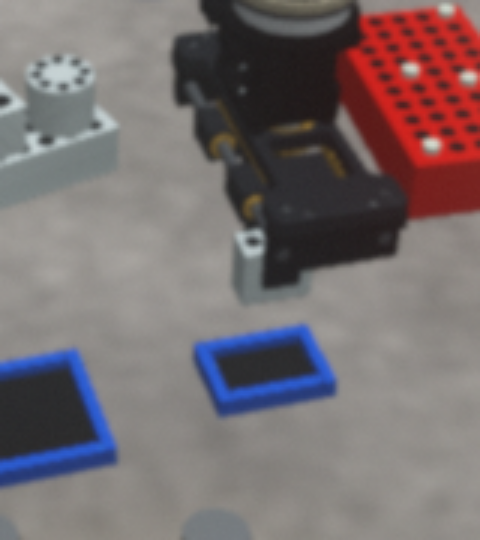

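```bash

python3 - <<'E'
from h import *
c=wristcam();o=robot.get_obs();R=Ro.from_quat(o["tool_rot"]).as_matrix()
for n,uv,z in(("barL",(296.5,261),.1105),("barR",(349,261),.1105),("hole1",(322.5,280),.1105),("hole3?",(322,338),.1105),("near",(322,356),.1105),("hL",(284,187),.014),("hR",(367.5,187),.014)):
    print(n,(R.T@(ray(c,uv,z)-o["position"])).round(4))
E
```

```text
barL [-0.0224 -0.0144 -0.0086]
barR [-0.0224 -0.0144  0.0122]
hole1 [-0.0144 -0.0144  0.0017]
hole3? [ 0.0117 -0.0144  0.0015]
near [ 0.0203 -0.0144  0.0015]
hL [-0.0383  0.0821 -0.0225]
hR [-0.0382  0.082   0.0304]
```

```bash

python3 -m crank '[[[0,0,0,0.0005,0.02,0.002,10],[0,0,0,0,0.03,0,10],[0,0,0,0,0.01,0,10],[0,0,0,0,0.004,0,10],[0,0,0,0,0,0,10]]]'
python3 -m crank '[[[0,0,0,0,0.001,0,10],[0,0,0,0,0,0,10],[0,0,0,0,0,0,10],[0,0,0,0,0,0,10],[0,0,0,0,0,0,10]]]'
```

```text
time: 12.15
position: [0.6362, -0.2638, 0.0324]
tool_rot: [0.048, -0.705, 0.706, -0.048]
ft_force: [-0.0, -0.5, -1.1]
grip_width: 0.0218
time: 12.78
position: [0.6367, -0.2642, 0.0318]
tool_rot: [0.047, -0.705, 0.706, -0.048]
ft_force: [1.6, -0.2, 4.8]
grip_width: 0.0223
```

```bash

python3 -m crank '[[[0,0,0,0,0,0,60],[0,0,0,0,0,0,60],[0,0,0,0,0,0,60],[0,0,0,0,0,0,60],[0,0,0,0,-0.03,0,80]]]'
python3 -m crank '[[[0,0,0,0,-0.05,0,100],[0,0,0,0,-0.05,0,100],[0,0,0,0,-0.03,0,100],[0,0,0,0,0,-0.05,100],[0,0,0,0,0,-0.05,100]]]'
python3 - <<'E'
from h import *
t=robot.camera("side");cv2.imwrite("pics/s4.png",cv2.resize(t["img"][180:380,240:440,::-1],None,fx=3,fy=3))
plan(.525,-.0227,.17,-1.14)
E
```

```text
time: 13.4
position: [0.6337, -0.2625, 0.0584]
tool_rot: [-0.05, 0.707, -0.704, 0.046]
ft_force: [0.1, -0.8, -0.4]
grip_width: 0.056
time: 14.02
position: [0.6223, -0.1642, 0.1917]
tool_rot: [0.047, -0.705, 0.706, -0.048]
ft_force: [0.0, -0.1, 0.5]
grip_width: 0.087
t 14.07 pos [ 0.6198 -0.1562  0.191 ] phi -1.433 w 0.0871 shift [ 0.0755  0.0223 -0.1451] turn y deg -16.78 tilt deg [ 0.4  -0.    0.17]
```

View pics/s4.png

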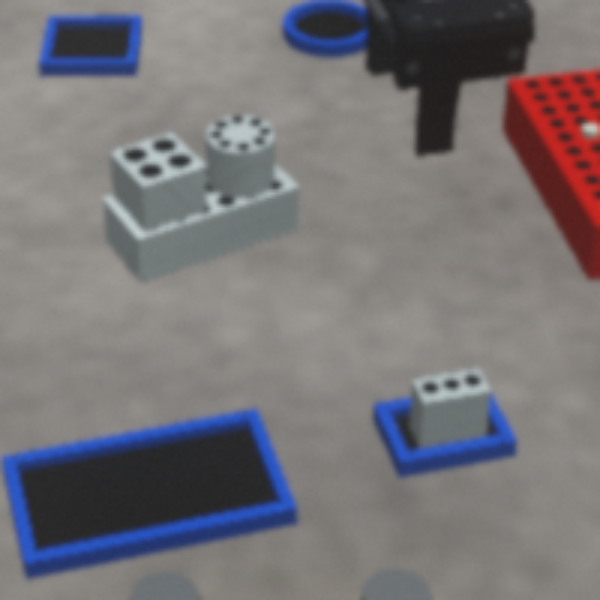

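The bar stands upright and centred in its holder. Next I'll go over the stack for the round block.

```bash

python3 -m crank '[[[0,0,0,0.0252,-0.018,-0.0484,100],[0,0,0,0.0252,-0.018,-0.0484,100],[0,0,0,0.0252,-0.018,-0.0484,100],[0,-8.4,0,0,0,0,100],[0,-8.4,0,0,0,0,100]]]'
python3 -m crank '[[[0,0,0,0,0,0,100],[0,0,0,0,0,0,100],[0,0,0,0,0,0,100],[0,0,0,0,0,0,100],[0,0,0,0,0,0,100]]]'
python3 - <<'E'
from h import *
plan(.531,-.02,.055,-1.14)
c=wristcam();cv2.imwrite("pics/w5.png",c["img"][:,:,::-1])
a=c["img"][120:285,250:370,::-1];cv2.imwrite("pics/w5c.png",cv2.resize(a,None,fx=3.6,fy=3.6,interpolation=cv2.INTER_CUBIC))
for uv,n in dots(c,(120,275,260,370),amin=10):print(uv,n,ray(c,uv,.08).round(4),ray(c,uv,.04).round(4))
E
```

```text
time: 14.7
position: [0.5276, -0.0302, 0.2457]
tool_rot: [0.152, -0.69, 0.691, -0.153]
ft_force: [0.1, 0.3, 0.4]
grip_width: 0.0872
time: 15.32
position: [0.5279, -0.031, 0.245]
tool_rot: [-0.15, 0.691, -0.691, 0.15]
ft_force: [-0.1, -0.0, 0.5]
grip_width: 0.0873
t 15.32 pos [ 0.5279 -0.031   0.245 ] phi -1.143 w 0.0873 shift [-0.0074  0.19   -0.0088] turn y deg -0.17 tilt deg [0.01 0.   0.01]
[291.8 182.5] 73 [0.5453 0.0037 0.08  ] [0.5393 0.0045 0.04  ]
[335.6 182.9] 54 [ 0.5605 -0.0305  0.08  ] [ 0.5564 -0.034   0.04  ]
[305.6 190.2] 60 [ 0.5442 -0.0097  0.08  ] [ 0.538  -0.0105  0.04  ]
[321.1 190.5] 59 [ 0.5494 -0.0219  0.08  ] [ 0.544  -0.0243  0.04  ]
[294.5 200.9] 57 [ 0.5317 -0.0047  0.08  ] [ 0.524  -0.0049  0.04  ]
[331.6 201.7] 55 [ 0.5443 -0.0342  0.08  ] [ 0.5382 -0.0381  0.04  ]
[294.4 216.2] 57 [ 0.5192 -0.01    0.08  ] [ 0.5099 -0.0109  0.04  ]
[331.3 216.8] 56 [ 0.5321 -0.0396  0.08  ] [ 0.5245 -0.0442  0.04  ]
[289.5 225.7] 11 [ 0.5096 -0.0094  0.08  ] [ 0.4991 -0.0103  0.04  ]
[305.1 226.7] 55 [ 0.5144 -0.0223  0.08  ] [ 0.5046 -0.0248  0.04  ]
[320.3 227.3] 54 [ 0.5195 -0.0348  0.08  ] [ 0.5102 -0.0387  0.04  ]
[335.5 227. ] 11 [ 0.5253 -0.0468  0.08  ] [ 0.5168 -0.0524  0.04  ]
[293.  239.4] 43 [ 0.4993 -0.0172  0.08  ] [ 0.4875 -0.019   0.04  ]
[312.5 239.6] 36 [ 0.5063 -0.0331  0.08  ] [ 0.4954 -0.0369  0.04  ]
[332.2 239.8] 33 [ 0.5134 -0.0491  0.08  ] [ 0.5034 -0.0549  0.04  ]
[298.3 267.4] 206 [ 0.477  -0.0321  0.08  ] [ 0.4624 -0.0357  0.04  ]
[323.6 267.3] 205 [ 0.4866 -0.053   0.08  ] [ 0.4732 -0.0592  0.04  ]
```

View pics/w5c.png

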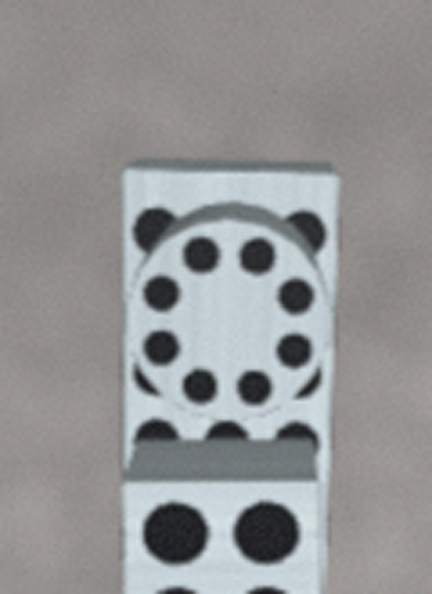

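```bash

python3 -m crank '[[[0,0,0,-0.0073,0.03,-0.0063,100],[0,0,0,0,0.05,0,100],[0,0,0,0,0.05,0,100],[0,0,0,0,0.04,0,100],[0,0,0,0,0,0,100]]]'
python3 -m crank '[[[0,0,0,0,0.011,0,100],[0,0,0,0,0,0,100],[0,0,0,0,0,0,30],[0,0,0,0,0,0,30],[0,0,0,0,0,0,30]]]' 20
python3 -c "
from h import *
plan(.5319,-.0222,.064,-1.14)"
```

```text
time: 16.0
position: [0.5297, -0.0217, 0.0725]
tool_rot: [-0.153, 0.692, -0.69, 0.148]
ft_force: [-0.3, 0.6, 0.3]
grip_width: 0.0872
time: 16.62
position: [0.5322, -0.0222, 0.0646]
tool_rot: [0.15, -0.691, 0.691, -0.151]
ft_force: [-1.0, 0.6, -0.5]
grip_width: 0.0648
t 16.62 pos [ 0.5322 -0.0222  0.0646] phi -1.142 w 0.0648 shift [ 0.0003  0.0006 -0.0002] turn y deg -0.14 tilt deg [-0.03 -0.   -0.05]
```

```bash

python3 -m crank '[[[0,0,0,0,0,0,30],[0,0,0,0,0,0,30],[0,0,0,0,0,0,30],[0,0,0,0,0,0,30],[0,0,0,0,-0.003,0,30]]]' 20
python3 -m crank '[[[0,0,0,0,-0.02,0,30],[0,0,0,0,-0.03,0,30],[0,0,0,0,-0.03,0,30],[0,0,0,0,0,0,30],[0,0,0,0,0,0,30]]]' 20
python3 -c "
from h import *
plan(.6377,.2525,.125,-1.14)"
```

```text
time: 17.25
position: [0.5317, -0.0222, 0.0667]
tool_rot: [-0.151, 0.691, -0.691, 0.15]
ft_force: [0.4, 0.3, -1.3]
grip_width: 0.0491
time: 17.88
position: [0.5312, -0.0221, 0.1462]
tool_rot: [-0.151, 0.691, -0.691, 0.15]
ft_force: [0.0, -0.4, -2.2]
grip_width: 0.0497
t 17.88 pos [ 0.5312 -0.0221  0.1462] phi -1.142 w 0.0497 shift [-0.211   0.0211 -0.2056] turn y deg -0.14 tilt deg [0.05 0.   0.08]
```

```bash

python3 -m crank '[[[0,0,0,-0.042,0,-0.041,30],[0,0,0,-0.042,0,-0.041,30],[0,0,0,-0.042,0,-0.041,30],[0,0,0,-0.042,0,-0.041,30],[0,0,0,-0.043,0.02,-0.0415,30]]]'
python3 -m crank '[[[0,0,0,0,0,0,30],[0,0,0,0,0,0,30],[0,0,0,0,0,0,30],[0,0,0,0,0,0,30],[0,0,0,0,0,0,30]]]'
python3 - <<'E'
from h import *
plan(.6377,.2525,.0315,-1.14)
c=wristcam();cv2.imwrite("pics/w6.png",c["img"][:,:,::-1])
E
```

```text
time: 18.5
position: [0.6393, 0.2537, 0.1263]
tool_rot: [0.15, -0.691, 0.691, -0.151]
ft_force: [1.0, -1.1, -1.5]
grip_width: 0.0495
time: 19.12
position: [0.6386, 0.251, 0.1278]
tool_rot: [-0.15, 0.691, -0.691, 0.15]
ft_force: [1.2, 0.4, -2.1]
grip_width: 0.0496
t 19.12 pos [0.6386 0.251  0.1278] phi -1.144 w 0.0496 shift [ 0.0002  0.0963 -0.0017] turn y deg -0.22 tilt deg [-0.01  0.   -0.03]
```

View pics/w6.png

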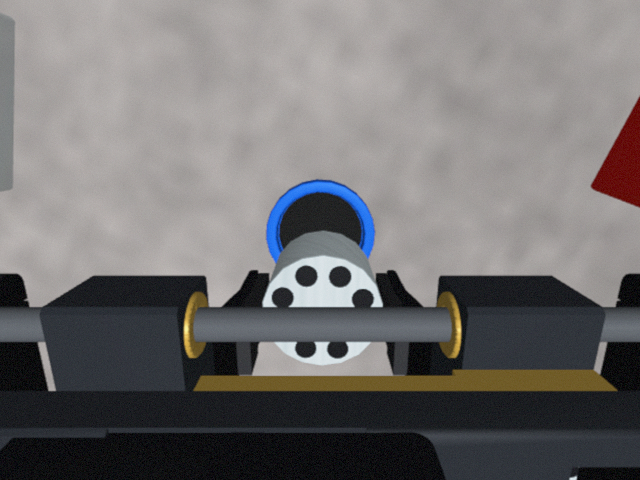

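```bash

python3 - <<'E'
from h import *
c=wristcam();o=robot.get_obs();R=Ro.from_quat(o["tool_rot"]).as_matrix()
for n,uv,z in(("far",(320.5,180),.014),("L",(266.5,228),.014),("R",(375,228),.014),("h1",(306,276),.1435),("h2",(341,276),.1435),("h1n",(305,349),.1435),("h2n",(338,349),.1435),("bl",(322,365),.1435)):
    print(n,(R.T@(ray(c,uv,z)-o["position"])).round(4))
E
```

```text
far [-0.0384  0.1137  0.0005]
L [-0.0031  0.1137 -0.0395]
R [-0.003   0.1137  0.0408]
h1 [-0.0162 -0.0158 -0.0048]
h2 [-0.0162 -0.0158  0.0091]
h1n [ 0.0165 -0.0158 -0.0056]
h2n [ 0.0165 -0.0158  0.0082]
bl [ 0.0242 -0.0158  0.0015]
```

```bash

python3 -m crank '[[[0,0,0,0.001,0.03,-0.002,30],[0,0,0,0,0.04,0,30],[0,0,0,0,0.016,0,30],[0,0,0,0,0.006,0,30],[0,0,0,0,0,0,30]]]'
python3 -m crank '[[[0,0,0,0,0.002,0,30],[0,0,0,0,0.001,0,30],[0,0,0,0,0.001,0,30],[0,0,0,0,0,0,30],[0,0,0,0,0,0,30]]]'
```

```text
time: 19.85
position: [0.6373, 0.2535, 0.0359]
tool_rot: [-0.15, 0.691, -0.691, 0.151]
ft_force: [0.1, 0.4, -1.8]
grip_width: 0.0497
time: 20.48
position: [0.6367, 0.2534, 0.0313]
tool_rot: [-0.15, 0.691, -0.691, 0.15]
ft_force: [0.2, -0.6, -1.3]
grip_width: 0.0496
```

```bash

python3 -m crank '[[[0,0,0,0,0.001,0,30],[0,0,0,0,0.001,0,30],[0,0,0,0,0,0,30],[0,0,0,0,0,0,30],[0,0,0,0,0,0,30]]]'
```

```text
time: 21.1
position: [0.6367, 0.2534, 0.0302]
tool_rot: [-0.15, 0.691, -0.691, 0.15]
ft_force: [-2.5, -1.0, 5.1]
grip_width: 0.0498
```

```bash

python3 -m crank '[[[0,0,0,0,0,0,80],[0,0,0,0,0,0,80],[0,0,0,0,0,0,80],[0,0,0,0,0,0,80],[0,0,0,0,-0.02,0,80]]]'
python3 -m crank '[[[0,0,0,0,-0.04,0,100],[0,0,0,0,-0.06,0,100],[0,0,0,0,-0.06,0,100],[0,0,0,0.04,-0.02,0.029,100],[0,0,0,0.04,0,0.029,100]]]'
python3 - <<'E'
from h import *
t=robot.camera("side");cv2.imwrite("pics/s7.png",cv2.resize(t["img"][160:380,240:440,::-1],None,fx=2.7,fy=2.7))
E
python3 -m crank '[[[0,0,0,0.04,0,0.029,100],[0,0,0,0.04,0,0.029,100],[0,0,0,0.04,0,0.029,100],[0,0,0,0.04,0,0.029,100],[0,0,0,0.035,0,0.03,100]]]'
python3 -m crank '[[[0,0,0,0,0,0,100],[0,0,0,0,0,0,100],[0,0,0,0,0,0,100],[0,0,0,0,0,0,100],[0,0,0,0,0,0,100]]]'
python3 - <<'E'
from h import *
plan(.4711,-.0474,.065,-1.14)
c=wristcam();cv2.imwrite("pics/w8.png",c["img"][:,:,::-1])
for uv,n in dots(c,(120,275,260,370),amin=10):print(uv,n,ray(c,uv,.08).round(4),ray(c,uv,.04).round(4))
E
```

```text
time: 21.72
position: [0.6351, 0.253, 0.048]
tool_rot: [-0.152, 0.691, -0.691, 0.149]
ft_force: [-0.1, -0.9, -0.2]
grip_width: 0.0693
time: 22.35
position: [0.5893, 0.1671, 0.2338]
tool_rot: [0.148, -0.69, 0.691, -0.154]
ft_force: [0.2, -1.0, -0.6]
grip_width: 0.0868
time: 23.02
position: [0.4705, -0.0476, 0.2305]
tool_rot: [0.15, -0.691, 0.691, -0.151]
ft_force: [0.0, -0.6, -0.1]
grip_width: 0.0872
time: 23.65
position: [0.4714, -0.0458, 0.2291]
tool_rot: [-0.151, 0.691, -0.691, 0.151]
ft_force: [0.3, 0.0, -0.7]
grip_width: 0.0868
t 23.65 pos [ 0.4714 -0.0458  0.2291] phi -1.141 w 0.0868 shift [0.0009 0.1641 0.0014] turn y deg -0.06 tilt deg [ 0.01 -0.    0.  ]
[302.  122.9] 81 [ 5.37e-01 -2.00e-04  8.00e-02] [0.537  0.0021 0.04  ]
[324.2 123. ] 86 [ 0.5441 -0.016   0.08  ] [ 0.5451 -0.0157  0.04  ]
[346.1 123.4] 92 [ 0.5509 -0.0316  0.08  ] [ 0.5528 -0.0335  0.04  ]
[301.8 143.2] 129 [ 0.5228 -0.0062  0.08  ] [ 0.5211 -0.0047  0.04  ]
[323.5 143.9] 129 [ 0.5295 -0.0221  0.08  ] [ 0.5286 -0.0226  0.04  ]
[345.4 144.3] 127 [ 0.5364 -0.0379  0.08  ] [ 0.5364 -0.0406  0.04  ]
[301.5 165.5] 119 [ 0.5068 -0.013   0.08  ] [ 0.5029 -0.0124  0.04  ]
[323. 166.] 122 [ 0.5136 -0.0289  0.08  ] [ 0.5106 -0.0304  0.04  ]
[344.5 166.5] 119 [ 0.5205 -0.0447  0.08  ] [ 0.5184 -0.0483  0.04  ]
[301.4 183.5] 45 [ 0.4936 -0.0188  0.08  ] [ 0.4879 -0.0189  0.04  ]
[322.5 183.8] 36 [ 0.5005 -0.0344  0.08  ] [ 0.4958 -0.0367  0.04  ]
[344. 184.] 32 [ 0.5076 -0.0504  0.08  ] [ 0.5038 -0.0547  0.04  ]
[308.1 208.7] 272 [ 0.4768 -0.0322  0.08  ] [ 0.469  -0.0341  0.04  ]
[335.9 208.6] 271 [ 0.4865 -0.0531  0.08  ] [ 0.4799 -0.0577  0.04  ]
[308.5 235.5] 256 [ 0.456  -0.0418  0.08  ] [ 0.4453 -0.045   0.04  ]
[335.6 235.5] 259 [ 0.4655 -0.0626  0.08  ] [ 0.4561 -0.0686  0.04  ]
```

View pics/s7.png

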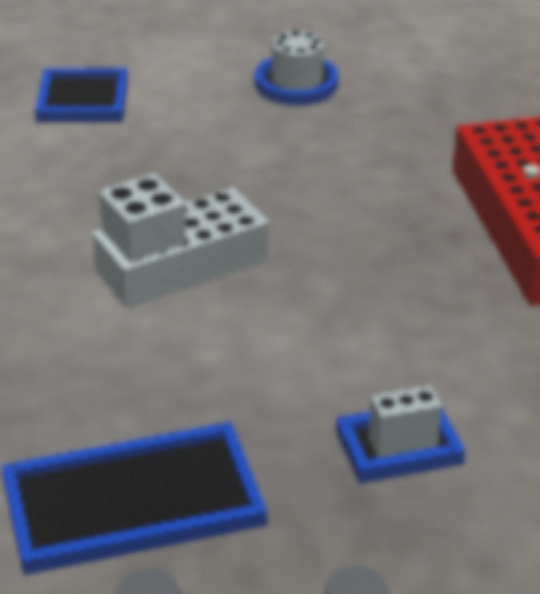

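View pics/w8.png

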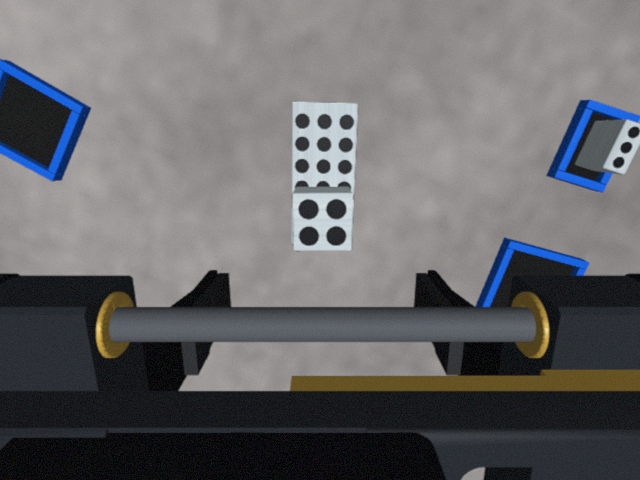

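The round block sits centred in its holder (298,60 in the crop) and the bar is fine. The square's centre is (0.4712,−0.0474), which agrees with the earlier measurement, so I'll grasp it.

```bash

python3 -m crank '[[[0,0,0,0.001,0.05,0.0015,100],[0,0,0,0,0.06,0,100],[0,0,0,0,0.04,0,100],[0,0,0,0,0.0145,0,100],[0,0,0,0,0,0,100]]]'
python3 -m crank '[[[0,0,0,0,0,0,100],[0,0,0,0,0,0,30],[0,0,0,0,0,0,30],[0,0,0,0,0,0,30],[0,0,0,0,0,0,30]]]' 20
python3 -m crank '[[[0,0,0,0,0,0,30],[0,0,0,0,0,0,30],[0,0,0,0,0,0,30],[0,0,0,0,0,0,30],[0,0,0,0,0,0,30]]]' 20
python3 -c "
from h import *
plan(.4294,.2460,.064,-1.14)"
```

```text
time: 24.32
position: [0.4709, -0.0482, 0.0643]
tool_rot: [-0.151, 0.691, -0.691, 0.15]
ft_force: [0.6, 0.2, -0.3]
grip_width: 0.0871
time: 24.95
position: [0.471, -0.0483, 0.0649]
tool_rot: [0.15, -0.691, 0.691, -0.15]
ft_force: [-0.2, -1.0, -0.1]
grip_width: 0.0548
time: 25.58
position: [0.4706, -0.048, 0.0648]
tool_rot: [-0.15, 0.691, -0.691, 0.15]
ft_force: [-1.1, 1.7, 6.1]
grip_width: 0.0499
t 25.57 pos [ 0.4706 -0.048   0.0648] phi -1.143 w 0.0499 shift [-0.0846  0.001  -0.2845] turn y deg -0.15 tilt deg [0.04 0.   0.02]
```

```bash

python3 -m crank '[[[0,0,0,0,-0.01,0,30],[0,0,0,0,-0.04,0,30],[0,0,0,0,-0.04,0,30],[0,0,0,-0.017,0,-0.057,30],[0,0,0,-0.017,0,-0.057,30]]]'
python3 -m crank '[[[0,0,0,-0.017,0,-0.057,30],[0,0,0,-0.017,0,-0.057,30],[0,0,0,-0.0166,0,-0.0565,30],[0,9.7,0,0,0,0,30],[0,9.7,0,0,0,0,30]]]'
python3 -m crank '[[[0,9.7,0,0,0,0,30],[0,0,0,0,0,0,30],[0,0,0,0,0,0,30],[0,0,0,0,0,0,30],[0,0,0,0,0,0,30]]]'
python3 - <<'E'
from h import *
plan(.4296,.2460,.032,-1.655)
c=wristcam();cv2.imwrite("pics/w9.png",c["img"][:,:,::-1])
E
```

```text
time: 26.2
position: [0.4555, 0.0698, 0.1557]
tool_rot: [0.148, -0.691, 0.692, -0.15]
ft_force: [0.0, 0.5, -3.1]
grip_width: 0.0497
time: 26.82
position: [0.4295, 0.2467, 0.1547]
tool_rot: [0.031, -0.706, 0.707, -0.031]
ft_force: [0.3, -0.8, -2.5]
grip_width: 0.05
time: 27.45
position: [0.4298, 0.2456, 0.1547]
tool_rot: [-0.028, -0.707, 0.707, 0.028]
ft_force: [0.4, -0.0, -2.6]
grip_width: 0.0499
t 27.45 pos [0.4298 0.2456 0.1547] phi -1.65 w 0.0499 shift [ 0.0002  0.1227 -0.0004] turn y deg 0.3 tilt deg [-0.  0. -0.]
```

View pics/w9.png

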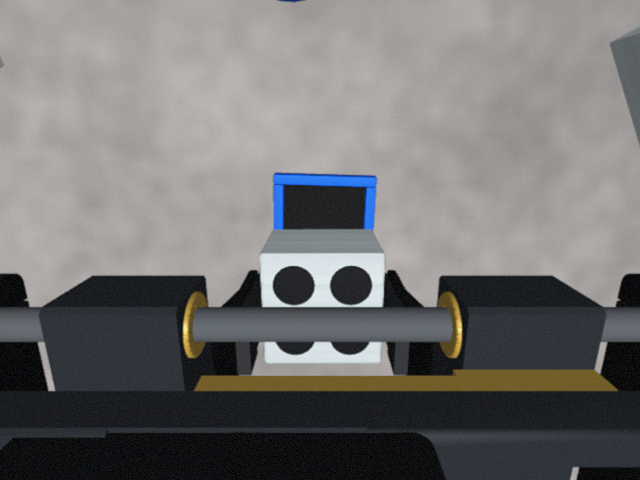

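```bash

python3 - <<'E'
from h import *
c=wristcam();o=robot.get_obs();R=Ro.from_quat(o["tool_rot"]).as_matrix()
z=o["position"][2]
for n,uv,z in(("hL",(274,174),.014),("hR",(376.5,176.5),.014),("sL",(261,253),z+.0155),("sR",(384.5,252),z+.0155),("nL",(264,362),z+.0155),("nR",(382,361.5),z+.0155)):
    print(n,(R.T@(ray(c,uv,z)-o["position"])).round(4))
E
```

```text
hL [-0.0409  0.1407 -0.0357]
hR [-0.0389  0.1407  0.0448]
sL [-0.0266 -0.0155 -0.0219]
sR [-0.027  -0.0155  0.0262]
nL [ 0.0219 -0.0155 -0.0228]
nR [ 0.0218 -0.0155  0.0273]
```

```bash

python3 -m crank '[[[0,0,0,0.0025,0.04,0.0015,30],[0,1,0,0,0.05,0,30],[0,0,0,0,0.025,0,30],[0,0,0,0,0.005,0,30],[0,0,0,0,0,0,30]]]'
python3 -m crank '[[[0,0,0,0,0.001,0,30],[0,0,0,0,0.001,0,30],[0,0,0,0,0.001,0,30],[0,0,0,0,0,0,30],[0,0,0,0,0,0,30]]]'
```

```text
time: 28.18
position: [0.4276, 0.2446, 0.035]
tool_rot: [0.034, 0.706, -0.706, -0.034]
ft_force: [1.1, 0.9, -2.8]
grip_width: 0.0501
time: 28.8
position: [0.4271, 0.2444, 0.0318]
tool_rot: [0.034, 0.706, -0.706, -0.034]
ft_force: [0.3, 0.1, -2.3]
grip_width: 0.0496
```

```bash

python3 -m crank '[[[0,0,0,0,0.001,0,30],[0,0,0,0,0,0,30],[0,0,0,0,0.001,0,30],[0,0,0,0,0,0,30],[0,0,0,0,0,0,30]]]'
```

```text
time: 29.42
position: [0.4272, 0.2444, 0.0308]
tool_rot: [0.035, 0.706, -0.706, -0.034]
ft_force: [-1.5, -1.4, 8.9]
grip_width: 0.0497
```

```bash

python3 -m crank '[[[0,0,0,0,0,0,80],[0,0,0,0,0,0,80],[0,0,0,0,0,0,80],[0,0,0,0,0,0,80],[0,0,0,0,-0.02,0,80]]]'
python3 -m crank '[[[0,0,0,0,-0.05,0,100],[0,0,0,0,-0.06,0,100],[0,0,0,0,-0.06,0,100],[0,0,0,-0.02,0,0.054,100],[0,0,0,-0.02,0,0.054,100]]]'
python3 -m crank '[[[0,0,0,-0.02,0,0.054,100],[0,0,0,-0.02,0,0.054,100],[0,0,0,-0.022,0,0.054,100],[0,-9.9,0,0,0,0,100],[0,-9.9,0,0,0,0,100]]]'
python3 -m crank '[[[0,-9.9,0,0,0,0,100],[0,0,0,0,0,0,100],[0,0,0,0,0,0,100],[0,0,0,0,0,0,100],[0,0,0,0,0,0,100]]]'
python3 - <<'E'
from h import *
plan(.502,-.034,.03,-1.145)
c=wristcam();cv2.imwrite("pics/w10.png",c["img"][:,:,::-1])
for uv,n in dots(c,(100,275,250,390),amin=20):print(uv,n,ray(c,uv,.04).round(4))
t=robot.camera("side");cv2.imwrite("pics/s10.png",cv2.resize(t["img"][160:380,240:440,::-1],None,fx=2.7,fy=2.7))
E
```

```text
time: 30.05
position: [0.4261, 0.244, 0.0488]
tool_rot: [-0.033, -0.706, 0.707, 0.035]
ft_force: [-0.7, 0.6, -0.2]
grip_width: 0.0693
time: 30.68
position: [0.457, 0.1325, 0.2209]
tool_rot: [0.034, 0.706, -0.706, -0.032]
ft_force: [0.5, -0.3, 0.0]
grip_width: 0.0872
time: 31.3
position: [0.5023, -0.0353, 0.2193]
tool_rot: [-0.089, 0.702, -0.701, 0.089]
ft_force: [-0.1, 1.5, 0.4]
grip_width: 0.0871
time: 31.92
position: [0.5025, -0.0341, 0.2197]
tool_rot: [-0.148, 0.692, -0.692, 0.148]
ft_force: [-0.5, -0.8, 0.4]
grip_width: 0.0872
t 31.93 pos [ 0.5025 -0.0341  0.2197] phi -1.15 w 0.0872 shift [ 0.0004  0.1897 -0.0003] turn y deg -0.29 tilt deg [-0.  0. -0.]
[298.8 159.8] 132 [0.5388 0.0029 0.04  ]
[320.8 160. ] 132 [ 0.5466 -0.0148  0.04  ]
[343.  160.4] 134 [ 0.5542 -0.0328  0.04  ]
[298.8 182. ] 130 [ 0.5209 -0.0047  0.04  ]
[320.6 182.1] 127 [ 0.5288 -0.0226  0.04  ]
[342.4 182.6] 124 [ 0.5363 -0.0405  0.04  ]
[298.8 203.5] 122 [ 0.503  -0.0124  0.04  ]
[320.4 203.8] 122 [ 0.5107 -0.0304  0.04  ]
[341.8 204. ] 122 [ 0.5185 -0.0482  0.04  ]
[298.9 224.4] 117 [ 0.4851 -0.0201  0.04  ]
[320.1 224.6] 116 [ 0.4929 -0.038   0.04  ]
[341.2 224.9] 115 [ 0.5005 -0.0559  0.04  ]
[298.9 244.7] 113 [ 0.4671 -0.0278  0.04  ]
[319.8 245. ] 111 [ 0.4748 -0.0457  0.04  ]
[340.6 245.2] 110 [ 0.4826 -0.0636  0.04  ]
[299.  264.2] 104 [ 0.4494 -0.0354  0.04  ]
[319.5 264.6] 110 [ 0.457  -0.0534  0.04  ]
[340.  264.8] 104 [ 0.4647 -0.0712  0.04  ]
```

View pics/w10.png

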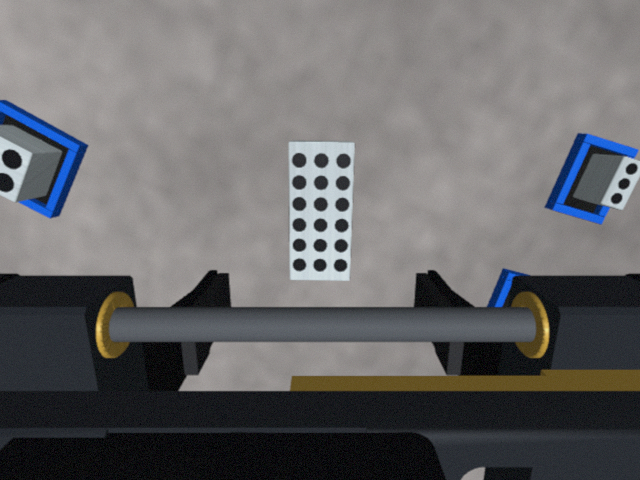

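View pics/s10.png

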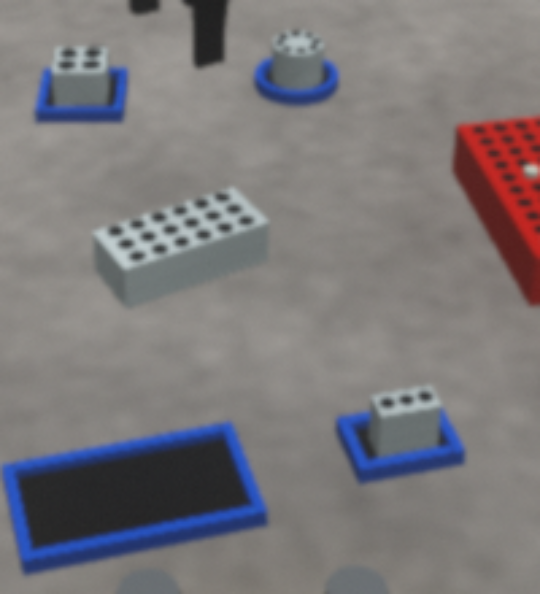

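The square is in its holder, and the long block is alone with its centre at (0.5018,−0.0342) and angle 0.407. I'll grasp it with a firmer grip.

```bash

python3 -m crank '[[[0,0.8,0,0.0005,0.05,0,100],[0,0,0,0,0.06,0,100],[0,0,0,0,0.06,0,100],[0,0,0,0,0.0215,0,100],[0,0,0,0,0,0,100]]]'
python3 -m crank '[[[0,0,0,0,0,0,100],[0,0,0,0,0,0,40],[0,0,0,0,0,0,40],[0,0,0,0,0,0,40],[0,0,0,0,0,0,40]]]' 40
python3 -m crank '[[[0,0,0,0,0,0,40],[0,0,0,0,0,0,40],[0,0,0,0,0,0,40],[0,0,0,0,0,0,40],[0,0,0,0,0,0,40]]]' 40
python3 -m crank '[[[0,0,0,0,-0.005,0,40],[0,0,0,0,-0.02,0,40],[0,0,0,0,-0.03,0,40],[0,0,0,0,-0.03,0,40],[0,0,0,0,0,0,40]]]'
python3 -c "
from h import *
plan(.4483,-.2932,.11,-1.414)"
```

```text
time: 32.65
position: [0.5009, -0.0341, 0.0265]
tool_rot: [-0.144, 0.693, -0.692, 0.142]
ft_force: [-0.7, 0.5, 0.7]
grip_width: 0.087
time: 33.28
position: [0.5016, -0.0339, 0.0286]
tool_rot: [-0.143, 0.693, -0.692, 0.143]
ft_force: [-1.1, 3.4, 3.4]
grip_width: 0.0576
time: 33.9
position: [0.5016, -0.0339, 0.0286]
tool_rot: [-0.143, 0.693, -0.692, 0.143]
ft_force: [-0.1, 3.3, 6.5]
grip_width: 0.0579
time: 34.52
position: [0.5033, -0.035, 0.1145]
tool_rot: [0.142, -0.692, 0.693, -0.144]
ft_force: [-0.5, -0.2, -6.0]
grip_width: 0.0576
t 34.52 pos [ 0.5033 -0.035   0.1145] phi -1.163 w 0.0576 shift [0.1529 0.0047 0.2152] turn y deg 14.37 tilt deg [-0.18  0.   -0.19]
```

```bash

python3 -m crank '[[[0,0,0,0.0306,0,0.043,40],[0,0,0,0.0306,0,0.043,40],[0,0,0,0.0306,0,0.043,40],[0,0,0,0.0306,0,0.043,40],[0,0,0,0.0305,0,0.043,40]]]'
python3 -m crank '[[[0,7.2,0,0,0,0,40],[0,7.2,0,0,0,0,40],[0,0,0,0,0,0,40],[0,0,0,0,0,0,40],[0,0,0,0,0,0,40]]]'
python3 - <<'E'
from h import *
plan(.4483,-.2932,.0345,-1.414)
c=wristcam();cv2.imwrite("pics/w11.png",c["img"][:,:,::-1])
E
```

```text
time: 35.15
position: [0.4452, -0.2933, 0.1111]
tool_rot: [-0.144, 0.694, -0.691, 0.142]
ft_force: [-0.3, 0.5, -5.4]
grip_width: 0.0579
time: 35.78
position: [0.4467, -0.292, 0.1128]
tool_rot: [-0.056, 0.705, -0.705, 0.055]
ft_force: [-0.1, -0.0, -5.7]
grip_width: 0.0578
t 35.77 pos [ 0.4467 -0.292   0.1128] phi -1.413 w 0.0578 shift [-0.0014  0.0783  0.0014] turn y deg 0.05 tilt deg [ 0.03 -0.    0.03]
```

View pics/w11.png

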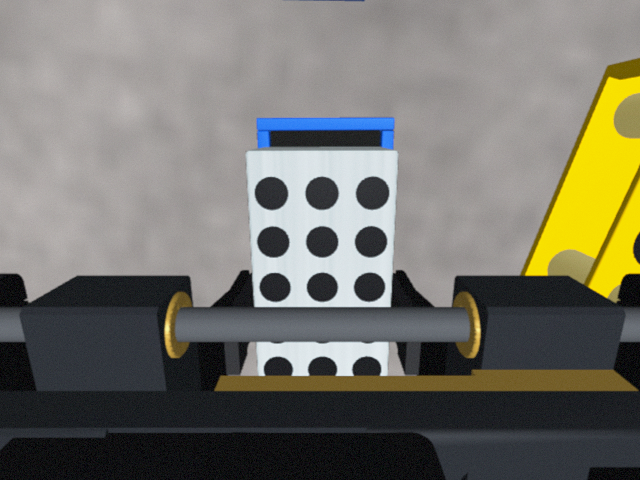

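```bash

python3 - <<'E'
from h import *
c=wristcam();o=robot.get_obs();R=Ro.from_quat(o["tool_rot"]).as_matrix()
z=o["position"][2]+.0115
for n,uv,z in(("hL",(257,118.5),.014),("hR",(395,118.5),.014),("bL",(246.5,151.5),z),("bR",(398,150.5),z),("c1",(321.5,193),z),("c3",(321.5,287),z)):
    print(n,(R.T@(ray(c,uv,z)-o["position"])).round(4))
E
```

```text
hL [-0.0804  0.0991 -0.0404]
hR [-0.0804  0.0991  0.049 ]
bL [-0.0646 -0.0115 -0.0265]
bR [-0.0649 -0.0115  0.0299]
c1 [-0.0491 -0.0115  0.0014]
c3 [-0.0102 -0.0115  0.0014]
```

```bash

python3 -m crank '[[[0,0,0,0,0.03,0.002,40],[0,0,0,0,0.03,0,40],[0,0,0,0,0.013,0,40],[0,0,0,0,0.003,0,40],[0,0,0,0,0,0,40]]]'
python3 -m crank '[[[0,0,0,0,0.001,0,40],[0,0,0,0,0.001,0,40],[0,0,0,0,0.001,0,40],[0,0,0,0,0,0,40],[0,0,0,0,0,0,40]]]'
```

```text
time: 36.5
position: [0.4477, -0.2948, 0.0378]
tool_rot: [0.055, -0.705, 0.705, -0.056]
ft_force: [0.3, -0.2, -5.4]
grip_width: 0.0577
time: 37.12
position: [0.4473, -0.2945, 0.0347]
tool_rot: [0.055, -0.705, 0.705, -0.055]
ft_force: [0.5, 0.7, 1.0]
grip_width: 0.058
```

```bash

python3 -m crank '[[[0,0,0,0,0.0005,0,40],[0,0,0,0,0,0,40],[0,0,0,0,0,0,90],[0,0,0,0,0,0,90],[0,0,0,0,0,0,90]]]'
python3 -m crank '[[[0,0,0,0,0,0,100],[0,0,0,0,0,0,100],[0,0,0,0,-0.04,0,100],[0,0,0,0,-0.05,0,100],[0,0,0,0,-0.05,0,100]]]'
python3 -m crank '[[[0,0,0,0,-0.05,0,100],[0,0,0,0.02,0,-0.05,100],[0,0,0,0,0,-0.06,100],[0,0,0,0,0,-0.06,100],[0,0,0,0,0,0,100]]]'
python3 - <<'E'
from h import *
t=robot.camera("top");cv2.imwrite("pics/t12.png",cv2.resize(t["img"][150:320,130:520,::-1],None,fx=2,fy=2))
s=robot.camera("side");cv2.imwrite("pics/s12.png",s["img"][:,:,::-1])
C=dict(long_block=(.4483,-.2932),round_block=(.6377,.2522),square_block=(.4295,.2456),bar_block=(.636,-.2617))
plan(.4,-.1,.2,-1.4)
for n,p in C.items():
  for c,nm in((t,"top"),(s,"side")):
    d=robot.spot_in(c,n)
    e=proj(c,[*p,.026])[0]
    print(n,nm,[(q["at"],round(q["conf"],2)) for q in d][:2],"expect r,c",e[::-1].round(1))
for uv in((460,204),(457,286)):pass
print([ (q["at"],q["conf"]) for q in robot.spot_in(t,"tube_rack")])
E
```

```text
time: 37.75
position: [0.4472, -0.2945, 0.0337]
tool_rot: [0.055, -0.705, 0.705, -0.055]
ft_force: [-0.2, 0.0, -0.8]
grip_width: 0.0757
time: 38.38
position: [0.4469, -0.2941, 0.1748]
tool_rot: [-0.055, 0.705, -0.705, 0.055]
ft_force: [0.0, -0.4, -0.6]
grip_width: 0.0869
time: 39.0
position: [0.3983, -0.1252, 0.2234]
tool_rot: [-0.058, 0.706, -0.704, 0.056]
ft_force: [0.6, 0.1, -0.3]
grip_width: 0.0872
t 39.1 pos [ 0.4013 -0.1294  0.224 ] phi -1.413 w 0.0867 shift [-0.0033  0.024  -0.0292] turn y deg -0.74 tilt deg [-0.07  0.   -0.05]
long_block top [([262.8, 390.8], 0.81)] expect r,c [260.6 390. ]
long_block side [([336.7, 284.7], 0.72)] expect r,c [334.8 288.2]
round_block top [([181.1, 171.1], 0.86), ([245.9, 477.5], 0.28)] expect r,c [183.7 170.8]
round_block side [([183.8, 351.1], 0.63), ([193.2, 271.3], 0.16)] expect r,c [182.3 349.8]
square_block top [([264.3, 171.9], 0.55)] expect r,c [267.6 171.1]
square_block side [([192.6, 272.7], 0.8)] expect r,c [188.  269.8]
bar_block top [([183.5, 376.8], 0.64), ([261.4, 390.5], 0.49)] expect r,c [185.5 376.9]
bar_block side [([315.1, 390.8], 0.65)] expect r,c [315.1 388.2]
[([245.4, 476.4], 0.73)]
```

View pics/t12.png

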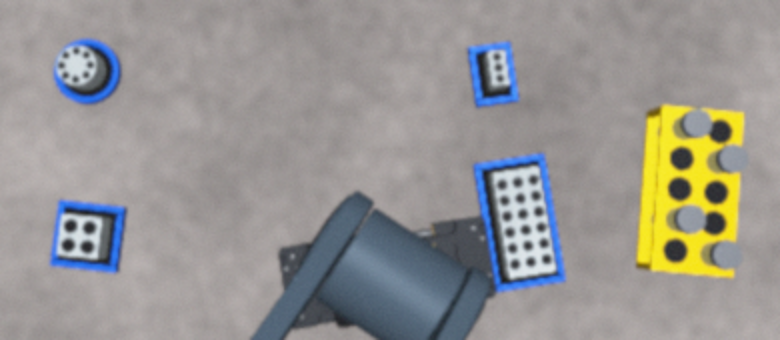

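View pics/s12.png

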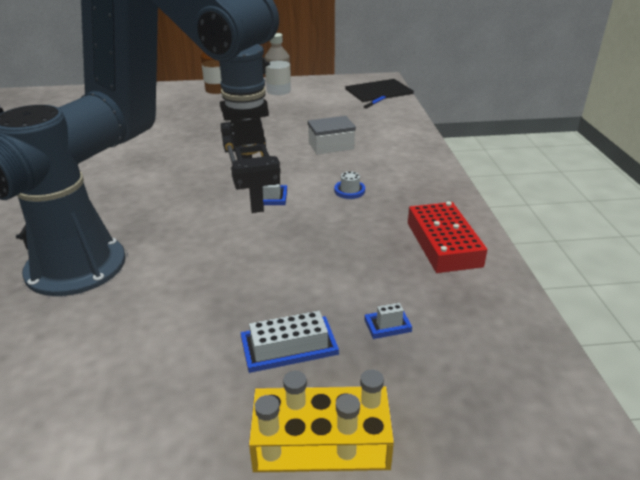

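All four blocks sit upright inside their holders, and the rack is unmoved. One last numeric check of the block centres from the hole centroids in the top view (z = 0.046 m).

```bash

python3 - <<'E'
from h import *
t=robot.camera("top");g=cv2.cvtColor(t["img"],cv2.COLOR_RGB2GRAY)
C=dict(long=(.4483,-.2934,"b",.118,.046,.157),round=(.6376,.2523,"r",.044,.044,0),square=(.4296,.2456,"b",.05,.05,-.09),bar=(.6361,-.2618,"b",.044,.022,.14))
hs=cv2.cvtColor(t["img"],cv2.COLOR_RGB2HSV)
for n,(x,y,s,L,W,a) in C.items():
    lim=hullmask(t,outline("b",.162 if n=="long" else .06,.09 if n=="long" else .06,x,y,a,.046))>0
    m=((g>150)&(hs[:,:,1]<60)&lim).astype(np.uint8)
    k=cv2.connectedComponentsWithStats(m);i=1+np.argmax(k[2][1:,4])
    pts=cv2.findNonZero((k[1]==i).astype(np.uint8));r=cv2.minAreaRect(pts)
    p=ray(t,r[0],.046);print(n,np.array(r[0]).round(1),"centre",p[:2].round(4),"off mm",((p[:2]-[x,y])*1e3).round(1),"size mm",(np.array(r[1])*2.4).round(0))
robot.hand_in
E
```

```text
long [391.4 260.8] centre [ 0.4477 -0.2934] off mm [-0.6  0. ] size mm [129.  58.]
round [166.5 181. ] centre [0.6408 0.2564] off mm [3.2 4.1] size mm [53. 50.]
square [169.5 267.9] centre [0.4288 0.2432] off mm [-0.8 -2.4] size mm [49. 51.]
bar [378.8 183.7] centre [ 0.6367 -0.2638] off mm [ 0.6 -2. ] size mm [42. 21.]
```

Every block is within about 5 mm of its holder's centre (limit 13 mm), so I'll hand in.

```bash
python3 -c "
from rig import robot
print(robot.hand_in())"
```

```text
the job is handed in; nothing more can be done
None
```

I took the stack apart from the top down (bar, round, square, long) and set each block in its own holder. I handed in at about 39 s of the 102 s allowed. The bar was first set on free bench and regripped higher, so the fingers would clear the holder's rim.

- **Placement:** the last top-view check put the blocks about 0.6 mm (long), 5 mm (round), 2.5 mm (square) and 2 mm (bar) from their holders' centres; the limit is 13 mm.
- **Upright and seated:** in the side and top pictures all four look upright inside their recesses. I did not measure tilt or seated height. At each set-down the wrist force and tool height agreed with the block touching the recess floor.
- **Robot and rack:** the gripper was open and clear of everything. The yellow rack was detected within 1 pixel of where it was at the start.
- **Disagreements:** the cameras disagreed by 2–5 mm on the round and square holders' positions. The round block's 5 mm includes that and its blurry, shaded outline (it measured 53 x 50 mm instead of 50 round). No check failed.

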